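# Load the lens tray and stack the second tray on its lugs

### The arm

A 7-joint arm with a two-finger parallel gripper is mounted at the origin on the work surface. World frame = base frame: x ahead of the robot, y to its left, z up, the work surface at z = 0. Lengths are in mm, angles in rad, forces in N, time in s.
With the tool pointing down it reaches from about 350 to 900 mm from the base axis. Payload 7.2 kg.
Tool frame: the origin (TCP) lies between the finger pads; the fingertips stand robot.tip_extent ahead of it and the grasp point (between the pads) lies 11 mm behind it (robot.tip_extent is the distance from the TCP to the fingertips, in mm); z points along the fingers, y is the direction in which the jaws open and shut (so a half turn about z gives the same grasp; the last joint's range is limited). The gripper opens to 88 mm and grips with 3 to 60 N. Pads are 20 mm wide; open, the fingers measure 115 mm over their backs; the gripper's body (75 mm by 178 mm) begins 61 mm behind the grasp point.
Start: joints at [1.177, 0.411, -0.013, 1.596, 0.006, 1.134, -0.082], TCP at [200.03, -592.129, 230.653] pointing down, gripper open.
Joint ranges: [-2.95, 2.95], [-0.29, 1.99], [-1.47, 1.44], [0.14, 2.54], [-1.03, 4.17], [0.13, 1.85], [-2.86, 2.86]. Speed limits (rad/s): [2.39, 2.39, 3.01, 3.01, 3.14, 3.14, 3.14].

### API

Orientations are given as a rotation vector (axis times angle).
In Python, from rig import robot gives the robot as it stands.
- The arm moves only by the shell command python3 -m jog 'ROWS' [FORCE]. ROWS is JSON, a list of rows, each a list of 7 numbers: the shift along the tool's x, y, z in cm, then the turn, a rotation vector about the tool's x, y, z in rad, then the opening in per cent of the stroke, from 0 (shut) to 100 (fully open). A call has 1 to 8 rows; each row shifts and turns the commanded pose from where the row before left it, along the tool's axes as they then stand; what a row does not reach is not made up. A row lasts 1/12 s, in which the tool goes at most 41.7 mm and 7.16 degrees, less where a joint would pass 70% of its speed; a pose out of reach is approached as far as the arm can. A call is refused whole if a number of a shift passes 4.17 or a number of a turn 0.125, either way. A call with a gripper value outside its range is refused whole. The fingers move at their own pace and stop on an object; FORCE is the grip in N (left out, the last holds). Time passes only in rows, so rows that do not move let the fingers close. It gives the time, the measured TCP pose, the force and the opening at its end, in the units of the state.
- robot.state(): the state, without advancing time (a new reading comes with each control period).
- robot.camera(name): name is "scene" or "top" or "wrist"; returns (picture, depth): 384x512x3 uint8, red, green, blue; 384x512 float32, mm along the optical axis (not along the pixel's ray), 0 where there is no reading.
- robot.camera_params(name): a dict with "fx", "fy", "cx", "cy" (pixels), "dist_coeffs" ([k1, k2, p1, p2, k3] as OpenCV has them; the pictures are not rectified), "T" (4x4, takes a point from camera to world coordinates); the wrist camera has in their place "hand_eye" (4x4, takes a point from camera to tool coordinates, whose origin is the TCP and whose axes are the flange's). Camera axes: x right, y down, z forward; pixel columns grow to the right and rows downward; lengths in mm; the calibration is good to about 2 mm. A picture is of the moment at which its call begins: read the wrist's pose just before it. camera_params takes no time and is no camera call.
- robot.close_job(): hands the job in, once; it reports no verdict.
Trained networks look in the newest picture that a camera, given by its name, has taken for a name from the list of things; names that differ only in an ending like _2 or _b are one class to them, and where a whole thing is asked for, a point or a joint stands for the part that bears it (a point fixed in the world has none). Each returns a list of dicts, best first, with "confidence" (0 to 1); they miss things now and then, are a little off and sometimes report something else, mostly with a low value. They report only what shows in the picture. A call takes as long as a camera call.
- robot.recognise(camera, thing): "bbox" ([left, top, right, bottom] in pixels, round what is visible of it).
- robot.masks_of(camera, thing): "pixels" (384x512 bool, what is visible of it) and "bbox" ([left, top, right, bottom] in pixels, round what is visible of it).
The state is a dict: "time_s": time; "q": joint angles; "joint_velocities": joint speeds; "joint_torque": joint torques, N m; "tool_pos": TCP position; "tcp_rot": TCP orientation; "ft_force": force on the tool from outside, world axes, zero at the start; "torque": the same for the moment, N m; "grip_width": opening from 0.0 (shut) to 1.0 (fully open).
Only numpy, scipy, OpenCV 4.12 (cv2) and the standard library are available. Lean on these libraries where they do the work, as an engineer would, in place of code of your own. Each camera call takes 0.05 s, during which the arm holds its last target. There are 200 camera calls.

### The job

Lay the red lens case flat, right way up, in the bottom of the white tray. Then set the purple tray on top of the white one, turned end for end, so that its light grey end is over the white tray's plain end and it stands level with its feet on the rim lugs instead of nesting. Set things down rather than dropping them, leave the white tray standing on the desk, and do not disturb the other things on the desk.

Things in the scene. Friction and masses are not known exactly. Their poses are not given: they have to be found in the camera images.
- base_tray: White (light grey) stack-nest tray, loose, upright, empty, about 0.2 kg: 180 mm long (x), 68 wide (y), 56 high; origin at the centre of its underside, z up. Its +x end wall, lugs and feet are purple, the other end plain. From z 24 to 56 an upright band with 3 mm walls; below it a narrower well, 160 x 43 outside. The other tray stacks with its origin 50 mm straight above this one, turned 180 degrees.
- top_tray: Purple stack-nest tray, loose, upright, empty, about 0.2 kg; same shape and axes as the white one (180 x 68 x 56 mm, origin at the centre of its underside). Its +x end wall, lugs and feet are light grey, the other end plain purple. It can be gripped across the outside of its long walls (68 mm) at mid length, at z 27 to 56 mm.
- base_tray_well (a point): Centre of the white tray's well floor, 3 mm above its underside. The well is 155 x 38 mm inside with a flat ledge around it at z = 27 mm; the case goes in lengthwise.
- base_tray_lugs (a point): Point on the white tray's axis (x = y = 0) at the height of its lug tops, z = 50 mm. Lugs stick in from both long walls at x = -62 and +34 mm, each 22 mm long, 47 mm clear between the two sides. A stop 5 mm high at each lug's end away from mid tray leaves a foot 3 mm of play. Put on unturned, a tray would slip between the lugs and nest, only 32 mm up.
- top_tray_mark (a point): Point on the rim in the middle of the purple tray's light grey end: 88 mm along its +x from its origin, 56 mm up. The tray's four feet (16 mm long, outer faces at y = +-28.5 mm, soles at z = 0) are at x = +62 and x = -34 mm on both sides of its well.
- base_tray_mark (a point): Point on the rim in the middle of the white tray's purple end: 88 mm along its +x from its origin, 56 mm up.
- lens_case: Red hard-shell lens case, a rounded block 56 mm long (x), 28 mm wide (y), 34 mm high, 0.06 kg, with a small white patch on top; origin at the centre of its underside, z up. Gripped by its two ends (56 mm apart, along its x) the fingers also fit into the tray's well beyond its ends.
- tumbler: Bystander: teal tumbler with steel lid, 82 mm across, 178 mm high, origin under its centre.
- sanitiser: Bystander: pale blue pump bottle, 59 mm across, 152 mm high, origin under its centre.
- carton: Bystander: orange carton 85 x 50 x 35 mm, origin under its centre.
- phone: Bystander: black phone 75 x 150 x 9 mm lying flat, origin under its centre.

How it is judged:
By the outcome, as a careful person would: the job done as asked, in the order asked, and still so for the second after the job is handed in, with the robot touching nothing.
It also fails if it takes over 58 s, if anything falls off the work surface, if the arm or the gripper's body presses on something with over 40 N, if the wrist force passes 120 N, or if a joint passes its speed limit or range.

## Working session

There is one attempt and no reset: what is moved stays moved. The work goes in short steps, Python scripts to look and compute and a shell command to move; the robot and the scene stay as the last step left them, time stands still between calls to the robot, and variables do not carry over. Pictures are saved under pics/ and viewed, about 8 in all and at most 12, crops included, and the job is handed in when it is done.

```bash
mkdir -p pics; ls; cat > h.py <<'E'
import numpy as np, cv2
from scipy.spatial.transform import Rotation as R
from rig import robot
def toolT():
    s=robot.state(); T=np.eye(4); T[:3,:3]=R.from_rotvec(s["tcp_rot"]).as_matrix(); T[:3,3]=s["tool_pos"]; return T
def snap(name,save=None):
    T=toolT(); im,d=robot.camera(name); p=robot.camera_params(name)
    T=T@np.array(p["hand_eye"]) if name=="wrist" else np.array(p["T"])
    if save: cv2.imwrite("pics/"+save,im[:,:,::-1])
    return im,d,p,T
def cloud(d,p,T):
    K=np.array([[p["fx"],0,p["cx"]],[0,p["fy"],p["cy"]],[0,0,1.]])
    h,w=d.shape; u,v=np.meshgrid(np.arange(w),np.arange(h))
    n=cv2.undistortPoints(np.stack([u,v],-1).reshape(-1,1,2).astype(np.float64),K,np.array(p["dist_coeffs"])).reshape(h,w,2)
    P=np.dstack([n[...,0]*d,n[...,1]*d,d])@T[:3,:3].T+T[:3,3]
    P[d<=0]=np.nan; return P
def mask(cam,thing):
    m=robot.masks_of(cam,thing)
    return (m[0]["pixels"],m[0]["confidence"],m[0]["bbox"]) if m else (None,0,None)
E
python3 - <<'E'
from h import *
print(robot.state(),robot.tip_extent)
for c in ["top","scene"]:
    im,d,p,T=snap(c,c+"0.png"); P=cloud(d,p,T)
    print(c,p["fx"],np.round(T,2).tolist())
    for t in ["base_tray","top_tray","lens_case","tumbler","sanitiser","carton","phone"]:
        m,cf,bb=mask(c,t)
        if m is None: print(t,None);continue
        q=P[m];q=q[~np.isnan(q[:,0])]
        hi=np.percentile(q[:,2],95); tq=q[q[:,2]>hi-8]
        r=cv2.minAreaRect(tq[:,:2].astype(np.float32))
        print(t,round(cf,2),np.round(bb),np.round(np.percentile(q,[2,50,98],axis=0)).tolist(),"toprect",np.round(r[0]),np.round(r[1]),round(r[2],1))
E
```

```text
pics
{'time_s': 0.0, 'q': array([ 1.17683115,  0.41191745, -0.01269837,  1.59702916,  0.00560913,
        1.1343274 , -0.08221805]), 'joint_velocities': array([-3.18231709e-04,  1.83366131e-03, -3.07890963e-05,  2.31262812e-04,
        1.09575846e-03, -3.10557443e-04,  1.51978505e-03]), 'joint_torque': array([ 8.17045766e-04, -5.87947655e+01,  6.42287470e-01, -2.91078043e+01,
       -5.37353475e-02,  1.82275783e-02,  1.96357528e-04]), 'tool_pos': array([ 199.8112333 , -591.6731155 ,  229.80432277]), 'tcp_rot': array([-3.09843432e+00, -5.09188668e-01,  6.20056389e-04]), 'ft_force': array([ 0.03667965,  0.19697435, -0.31966889]), 'torque': array([ 0.03605065, -0.04105996, -0.08411577]), 'grip_width': 0.9975799218717811} 8.0
top 387.87188287402734 [[-0.07, -0.98, 0.2, 345.77], [-1.0, 0.07, -0.02, 6.84], [0.0, -0.2, -0.98, 1381.57], [0.0, 0.0, 0.0, 1.0]]
base_tray 0.81 [295. 183. 347. 230.] [[504.0, -314.0, -3.0], [579.0, -240.0, 24.0], [650.0, -159.0, 57.0]] toprect [ 577. -237.] [180.  70.] 48.3
top_tray 0.67 [154. 208. 205. 250.] [[484.0, 180.0, -3.0], [537.0, 266.0, 24.0], [587.0, 34
[... 1160 characters left out ...]
80.] 18.7
lens_case 0.5 [256. 185. 278. 202.] [[494.0, -29.0, 1.0], [527.0, -6.0, 27.0], [549.0, 1.0, 38.0]] toprect [521. -13.] [56. 30.] 7.5
tumbler 0.58 [133. 104. 160. 155.] [[605.0, -497.0, 10.0], [645.0, -455.0, 118.0], [670.0, -440.0, 182.0]] toprect [ 634. -476.] [68. 69.] 77.4
sanitiser 0.64 [300. 214. 364. 262.] [[483.0, 178.0, 5.0], [535.0, 266.0, 35.0], [594.0, 354.0, 59.0]] toprect [537. 265.] [ 75. 179.] 18.7
carton 0.93 [181. 122. 203. 142.] [[421.0, -494.0, 4.0], [467.0, -453.0, 33.0], [505.0, -438.0, 41.0]] toprect [ 460. -468.] [58. 90.] 87.0
phone 0.64 [185. 223. 243. 256.] [[708.0, -54.0, 3.0], [760.0, 19.0, 10.0], [811.0, 88.0, 14.0]] toprect [759.  15.] [ 77. 152.] 22.9
```

```bash
python3 - <<'E'
import cv2
a=cv2.imread("pics/top0.png")[150:280,90:430]
b=cv2.imread("pics/scene0.png")[90:290,120:400]
cv2.imwrite("pics/top0c.png",cv2.resize(a,None,fx=2.3,fy=2.3,interpolation=2))
cv2.imwrite("pics/scene0c.png",cv2.resize(b,None,fx=2.8,fy=2.8,interpolation=2))
E
```

```text
(no output)
```

View pics/top0c.png

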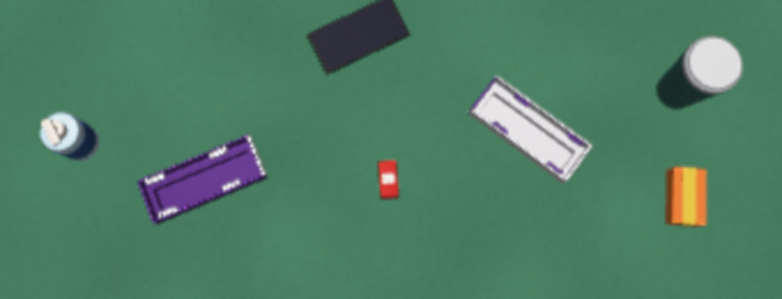

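View pics/scene0c.png

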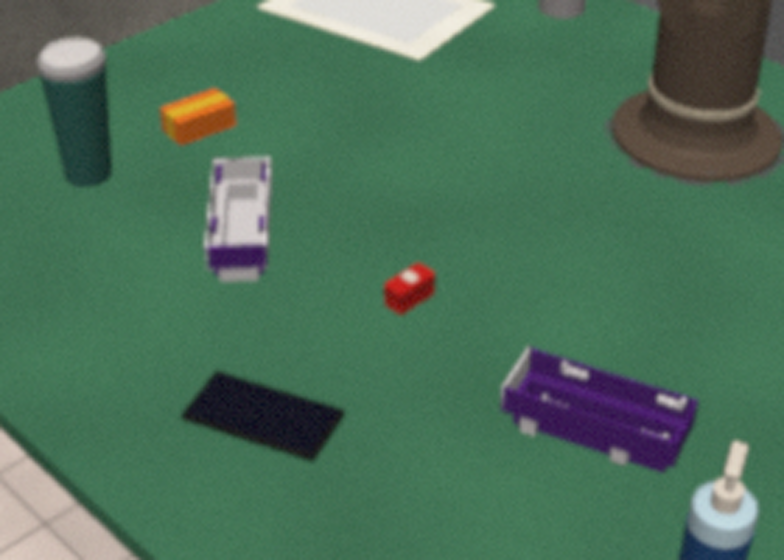

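The top view shows the white tray with its purple end at its upper left (about +48° yaw). The purple tray's grey end is on its right (about -70°), and the red case stands patch up at crop (388,180). I'm moving above the case now.

```bash
cat >> h.py <<'E'
def delta(x,y,z,jaw):
    "world TCP target (mm), jaw direction (deg, mod 180) -> shift in tool axes now (cm), turn about tool z (rad)"
    T=toolT(); s=T[:3,:3].T@(np.array([x,y,z])-T[:3,3])/10
    ya=np.degrees(np.arctan2(T[1,1],T[0,1])); w=(jaw-ya+90)%180-90
    st=robot.state()
    print("t",round(st["time_s"],2),"pos",np.round(T[:3,3],1),"jaw",round(ya,1),"tilt",np.round(T[:2,2],4),"| shift cm",np.round(s,2),"turn z rad",round(-np.radians(w),3))
E
python3 -m jog '[[1.2,-1.1,0,0,0,0,100],[2.47,-2.25,0,0,0,0,100],[2.47,-2.25,0,0,0,0,100],[2.47,-2.25,0,0,0,0,100],[2.47,-2.25,0,0,0,0,100],[2.47,-2.25,0,0,0,0,100],[2.47,-2.25,0,0,0,0,100],[2.47,-2.25,0,0,0,0,100]]'
python3 -m jog '[[2.47,-2.25,0,0,0,0,100],[2.47,-2.25,0,0,0,0,100],[2.47,-2.25,0,0,0,0,100],[2.47,-2.25,0,0,0,0,100],[2.47,-2.25,0,0,0,0,100],[2.47,-2.25,0,0,0,0,100],[2.47,-2.25,0,0,0,0,100],[2.47,-2.25,0,0,0,0,100]]'
python3 -m jog '[[2.47,-2.25,0,0,0,0,100],[2.47,-2.25,0,0,0,0,100],[2.47,-2.25,0,0,0,0,100],[1.2,-1.1,0,0,0,0,100],[0,0,0,0,0,-0.12,100],[0,0,0,0,0,-0.12,100],[0,0,0,0,0,-0.12,100],[0,0,0,0,0,-0.12,100]]'
python3 -m jog '[[0,0,0,0,0,-0.12,100],[0,0,0,0,0,-0.12,100],[0,0,0,0,0,-0.12,100],[0,0,0,0,0,-0.12,100],[0,0,0,0,0,-0.12,100],[0,0,0,0,0,-0.12,100],[0,0,0,0,0,-0.045,100],[0,0,0,0,0,0,100]]'
cat > case.py <<'E'
from h import *
import sys
im,d,p,T=snap("wrist",sys.argv[1]); P=cloud(d,p,T)
hsv=cv2.cvtColor(im,cv2.COLOR_RGB2HSV)
m=((hsv[...,0]<8)|(hsv[...,0]>172))&(hsv[...,1]>120)&(hsv[...,2]>60)&(d>0)
print(m.sum(),np.round(np.array(p["hand_eye"]),2).tolist())
q=P[m]; zt=np.percentile(q[:,2],90); t=q[q[:,2]>zt-8]
print("ztop",zt,"rect",cv2.minAreaRect(t[:,:2].astype(np.float32)))
print("desk z",np.nanmedian(P[(hsv[...,0]>50)&(hsv[...,0]<90)][:,2]))
E
python3 case.py w1.png; python3 -c "from h import *;delta(519,-15,150,0)"
```

```text
time_s: 1.47
tool_pos: [321.8, -371.9, 230.9]
tcp_rot: [3.099, 0.509, 0.0]
ft_force: [-0.6, 0.6, -0.6]
grip_width: 1.002
time_s: 2.13
tool_pos: [451.4, -138.1, 231.0]
tcp_rot: [3.1, 0.509, 0.001]
ft_force: [0.4, -0.8, 0.2]
grip_width: 0.998
time_s: 2.8
tool_pos: [507.4, -37.3, 230.7]
tcp_rot: [2.886, 1.241, 0.0]
ft_force: [-0.1, 0.6, 0.0]
grip_width: 0.995
time_s: 3.47
tool_pos: [507.3, -37.8, 230.7]
tcp_rot: [2.219, 2.223, 0.0]
ft_force: [0.3, -0.2, 0.3]
grip_width: 1.0
2934 [[0.0, -0.97, -0.25, 68.82], [1.0, 0.0, 0.0, -0.05], [-0.0, -0.25, 0.97, -153.36], [0.0, 0.0, 0.0, 1.0]]
ztop 306.89370538644823 rect ((507.525634765625, -25.94046974182129), (159.78538513183594, 42.61317825317383), 0.17702381312847137)
desk z -0.6172309821713498
t 3.52 pos [507.3 -37.8 230.7] jaw -0.1 tilt [ 0.0001 -0.    ] | shift cm [2.28 1.16 8.07] turn z rad -0.002
```

View pics/w1.png

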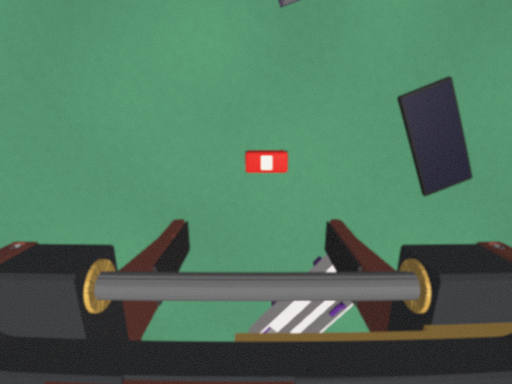

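The wrist view shows the case at (267,161), patch up and aligned with the jaws. My colour mask also caught the brown fingers, so I'll filter by height.

```bash
sed -i 's/&(d>0)/\&(P[...,2]<60)/' case.py; sed -i 's/^print(m.sum.*$//' case.py
python3 case.py w2.png; python3 -c "from h import *;delta(519,-15,150,0)"
```

```text
ztop 34.05796437551511 rect ((519.6240234375, -15.908565521240234), (27.589340209960938, 54.95840072631836), 89.86283874511719)
desk z -0.6103217978616726
t 3.57 pos [507.3 -37.8 230.7] jaw -0.1 tilt [ 0.0001 -0.    ] | shift cm [2.28 1.16 8.07] turn z rad -0.002
```

```bash

python3 -m jog '[[1.1,0.6,0,0,0,0,100],[1.09,0.63,0,0,0,0,100],[0,0,3,0,0,0,100],[0,0,3.6,0,0,0,100],[0,0,3.6,0,0,0,100],[0,0,3.6,0,0,0,100],[0,0,3,0,0,0,100],[0,0,0,0,0,0,100]]'
python3 -m jog '[[0,0,2,0,0,0,100],[0,0,1.5,0,0,0,100],[0,0,1,0,0,0,100],[0,0,0.6,0,0,0,100],[0,0,0,0,0,0,100],[0,0,0,0,0,0,50],[0,0,0,0,0,0,50],[0,0,0,0,0,0,50]]' 20
python3 -m jog '[[0,0,0,0,0,0,50],[0,0,0,0,0,0,50],[0,0,0,0,0,0,50],[0,0,0,0,0,0,50]]' 20
python3 -c "from h import *;delta(577,-237,150,48)"
```

```text
time_s: 4.23
tool_pos: [515.9, -15.9, 57.6]
tcp_rot: [-2.219, -2.215, 0.009]
ft_force: [-1.0, -0.4, -0.0]
grip_width: 0.999
time_s: 4.9
tool_pos: [520.2, -15.8, 12.6]
tcp_rot: [2.221, 2.22, 0.001]
ft_force: [-0.2, -0.4, 0.7]
grip_width: 0.816
time_s: 5.23
tool_pos: [519.8, -15.8, 12.1]
tcp_rot: [2.221, 2.221, 0.0]
ft_force: [-1.5, 0.3, 6.4]
grip_width: 0.635
t 5.23 pos [519.8 -15.8  12.1] jaw -0.0 tilt [ 0.0005 -0.0002] | shift cm [-22.12   5.73 -13.79] turn z rad -0.838
```

```bash

python3 -m jog '[[0,0,-1,0,0,0,45],[0,0,-3,0,0,0,45],[0,0,-4,0,0,0,45],[0,0,-4,0,0,0,45],[0,0,-4,0,0,0,45],[-2,0.4,-3,0,0,0,45],[-3.5,0.6,-1,0,0,0,45],[-3.5,0.7,0,0,0,0,45]]'
python3 -m jog '[[-3.5,0.7,0,0,0,0,45],[-3.5,0.7,0,0,0,0,45],[-3.5,0.7,0,0,0,0,45],[-3.5,0.7,0,0,0,0,45],[-3.5,0.7,0,0,0,0,45],[-2.4,0.5,0,0,0,0,45],[-1,0,0,0,0,0,45],[0,0,0,0,0,0,45]]'
cat > tray.py <<'E'
from h import *
import sys
cam,thing,save=sys.argv[1:4]; zmin=float(sys.argv[4]); 
im,d,p,T=snap(cam,save); P=cloud(d,p,T)
m,cf,bb=mask(cam,thing); print("conf",cf,bb)
m=cv2.dilate(m.astype(np.uint8),np.ones((7,7)))>0
t=P[m&(P[...,2]>zmin)&(P[...,2]<zmin+14)]
r=cv2.minAreaRect(t[:,:2].astype(np.float32)); print("rim",len(t),np.nanmedian(t[:,2]),r)
hsv=cv2.cvtColor(im,cv2.COLOR_RGB2HSV); pu=(hsv[...,0]>125)&(hsv[...,0]<155)&(hsv[...,1]>70)
print("purple mean",np.nanmean(P[m&pu],0),(m&pu).sum(),"all",np.nanmean(P[m],0))
E
python3 tray.py wrist base_tray w3.png 48; python3 -c "from h import *;delta(577,-237,150,48)"
```

```text
time_s: 5.9
tool_pos: [538.3, -105.6, 216.3]
tcp_rot: [2.214, 2.221, 0.006]
ft_force: [1.1, -0.8, -1.6]
grip_width: 0.638
time_s: 6.57
tool_pos: [575.6, -317.4, 211.2]
tcp_rot: [-2.225, -2.217, 0.001]
ft_force: [0.0, 0.7, -0.7]
grip_width: 0.639
conf 0 None
t 6.67 pos [ 576.5 -313.   211.7] jaw 0.1 tilt [-0.0003  0.0016] | shift cm [7.59 0.06 6.18] turn z rad -0.837Traceback (most recent call last):
  File "tray.py", line 6, in <module>
    m=cv2.dilate(m.astype(np.uint8),np.ones((7,7)))>0
                 ^^^^^^^^
AttributeError: 'NoneType' object has no attribute 'astype'
```

View pics/w3.png

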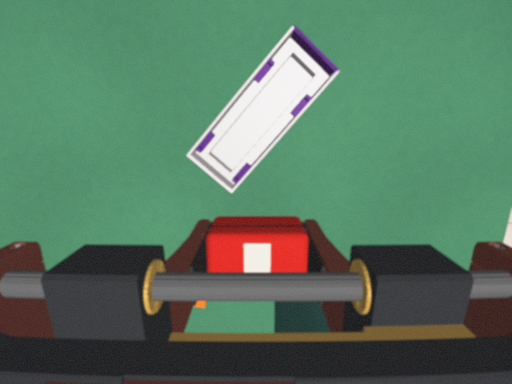

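The whole white tray is in view, from (187,155) to (340,70), with its purple end at upper right. The network missed it, so I'll use height bands instead.

```bash
cat > tray.py <<'E'
from h import *
import sys
# usage: cam x0 x1 y0 y1 (world box) zlo zhi [save]
cam=sys.argv[1]; x0,x1,y0,y1,z0,z1=map(float,sys.argv[2:8])
im,d,p,T=snap(cam,sys.argv[8] if len(sys.argv)>8 else None); P=cloud(d,p,T)
X,Y,Z=P[...,0],P[...,1],P[...,2]
m=(X>x0)&(X<x1)&(Y>y0)&(Y<y1)&(Z>z0)&(Z<z1)
m=cv2.morphologyEx(m.astype(np.uint8),cv2.MORPH_OPEN,np.ones((2,2)))>0
r=cv2.minAreaRect(P[m][:,:2].astype(np.float32)); print("rim",m.sum(),"z",np.round(np.percentile(Z[m],[10,50,90]),1),"rect",r)
hsv=cv2.cvtColor(im,cv2.COLOR_RGB2HSV); pu=(hsv[...,0]>125)&(hsv[...,0]<155)&(hsv[...,1]>70)
print("purple",np.round(np.mean(P[m&pu],0)),(m&pu).sum(),"other",np.round(np.mean(P[m&~pu],0)))
c=np.array(r[0]); q=P[m][:,:2]-c
w,h=r[1]; a=np.radians(r[2]+(0 if w>h else 90)); u=np.array([np.cos(a),np.sin(a)]); v=np.array([-u[1],u[0]])
for n,e in (("long",u),("wide",v)):
    s=q@e; print(n,np.round(np.degrees(np.arctan2(e[1],e[0])),2),"pct",np.round(np.percentile(s,[0,1,99,100]),1))
E
python3 tray.py wrist 470 690 -350 -120 50 62; python3 -c "from h import *;delta(577,-237,150,48)"
```

```text
rim 1658 z [nan nan nan] rect ((584.4683227539062, -239.79991149902344), (213.08567810058594, 70.82264709472656), 48.83355712890625)
purple [nan nan nan] 373 other [nan nan nan]
long 48.83 pct [nan nan nan nan]
wide 138.83 pct [nan nan nan nan]
t 6.72 pos [ 576.7 -312.2  211.9] jaw 0.1 tilt [0.     0.0015] | shift cm [7.51 0.04 6.2 ] turn z rad -0.835
```

```bash
sed -i 's/^m=cv2.morph.*$/m0=m; m=(cv2.morphologyEx(m.astype(np.uint8),cv2.MORPH_OPEN,np.ones((2,2)))>0)\&m0/' tray.py
python3 tray.py wrist 470 690 -350 -120 50 62; python3 -c "from h import *;delta(577,-237,150,48)"
python3 tray.py top 470 690 -350 -120 48 62
```

```text
rim 1166 z [52.8 54.8 56. ] rect ((579.82763671875, -237.25650024414062), (180.6390380859375, 67.10034942626953), 48.15753936767578)
purple [ 620. -189.   54.] 332 other [ 571. -245.   55.]
long 48.16 pct [-90.3 -89.9  89.7  90.3]
wide 138.16 pct [-33.6 -33.3  33.3  33.6]
t 6.77 pos [ 576.9 -312.   212. ] jaw 0.2 tilt [0.0002 0.0011] | shift cm [7.5  0.03 6.21] turn z rad -0.835
rim 59 z [49.2 52.8 55.3] rect ((574.5667114257812, -238.35238647460938), (173.62496948242188, 68.14840698242188), 48.694976806640625)
purple [ 565. -266.   51.] 19 other [ 565. -259.   53.]
long 48.69 pct [-86.8 -86.4  85.2  86.8]
wide 138.69 pct [-34.1 -34.1  34.   34.1]
```

```bash

python3 -m jog '[[0,0,0,0,0,-0.1,45],[0,0,0,0,0,-0.12,45],[0,0,0,0,0,-0.12,45],[0,0,0,0,0,-0.12,45],[0,0,0,0,0,-0.12,45],[0,0,0,0,0,-0.12,45],[0,0,0,0,0,-0.12,45],[0,0,0,0,0,-0.018,45]]'
python3 -m jog '[[0,0,0,0,0,0,45],[0,0,0,0,0,0,45]]'
python3 tray.py wrist 470 690 -350 -120 50 62
python3 -c "from h import *;delta(579.5,-237.3,85,48.2)"
```

```text
time_s: 7.48
tool_pos: [576.8, -313.2, 212.0]
tcp_rot: [1.114, 2.937, 0.0]
ft_force: [0.6, -0.0, -0.8]
grip_width: 0.637
time_s: 7.65
tool_pos: [576.7, -313.9, 211.9]
tcp_rot: [1.129, 2.931, 0.0]
ft_force: [-0.2, 0.3, -1.6]
grip_width: 0.637
rim 1144 z [53.7 55.  56. ] rect ((580.1436767578125, -237.11004638671875), (179.7034454345703, 67.28812408447266), 48.21753692626953)
purple [ 619. -193.   55.] 262 other [ 571. -247.   55.]
long 48.22 pct [-89.9 -89.5  89.2  89.9]
wide 138.22 pct [-33.6 -33.3  33.6  33.6]
t 7.7 pos [ 576.7 -314.2  211.9] jaw 47.9 tilt [ 0.0002 -0.0002] | shift cm [ 4.95  5.89 12.69] turn z rad -0.006
```

```bash

python3 -m jog '[[1,1.2,0,0,0,-0.006,45],[1.5,1.75,0,0,0,0,45],[1.5,1.75,0,0,0,0,45],[0.93,1.22,0,0,0,0,45],[0,0,3,0,0,0,45],[0,0,4,0,0,0,45],[0,0,4,0,0,0,45],[0,0,1.5,0,0,0,45]]'
python3 -m jog '[[0,0,0,0,0,0,45],[0,0,0,0,0,0,45],[0,0,0,0,0,0,45]]'
python3 -c "from h import *;delta(580,-237.2,15.5,48.2)"
```

```text
time_s: 8.37
tool_pos: [576.5, -236.2, 81.8]
tcp_rot: [-1.114, -2.931, 0.001]
ft_force: [-0.9, -0.5, -1.0]
grip_width: 0.636
time_s: 8.62
tool_pos: [580.5, -237.3, 88.4]
tcp_rot: [1.116, 2.934, 0.001]
ft_force: [-0.4, -0.1, -1.3]
grip_width: 0.64
t 8.62 pos [ 580.5 -237.3   88.4] jaw 48.4 tilt [ 0.0024 -0.0005] | shift cm [ 0.06 -0.03  7.29] turn z rad 0.003
```

```bash

python3 -m jog '[[0.04,0,1.5,0,0,0,45],[0,0,2,0,0,0,45],[0,0,1.5,0,0,0,45],[0,0,1,0,0,0,45],[0,0,0.5,0,0,0,45],[0,0,0.3,0,0,0,45],[0,0,0.2,0,0,0,45],[0,0,0,0,0,0,45]]'
python3 -m jog '[[0,0,0.1,0,0,0,45],[0,0,0.1,0,0,0,45],[0,0,0,0,0,0,45],[0,0,0,0,0,0,45]]'
python3 -c "from h import *;delta(580,-237.2,15.5,48.2)"
```

```text
time_s: 9.28
tool_pos: [579.2, -237.5, 16.9]
tcp_rot: [1.117, 2.936, 0.0]
ft_force: [0.3, 1.3, -1.4]
grip_width: 0.632
time_s: 9.62
tool_pos: [579.3, -237.6, 15.1]
tcp_rot: [1.116, 2.935, -0.0]
ft_force: [0.5, -0.6, 0.9]
grip_width: 0.636
t 9.62 pos [ 579.3 -237.6   15.1] jaw 48.4 tilt [ 0.0009 -0.0004] | shift cm [-0.02  0.08 -0.04] turn z rad 0.003
```

```bash

python3 -m jog '[[0,0,0.05,0,0,0,45],[0,0,0,0,0,0,80],[0,0,0,0,0,0,80],[0,0,0,0,0,0,80],[0,0,-1,0,0,0,80],[0,0,-2,0,0,0,80],[0,0,-3,0,0,0,80],[0,0,-4,0,0,0,80]]'
python3 -m jog '[[0,0,-4,0,0,0,100],[0,0,-4,0,0,0,100],[-1,0,-2,0,0,0,100],[-2.5,0,0,0,0,0,100],[-2.5,0,0,0,0,0,100],[-1,0,0,0,0,0,100],[0,0,0,0,0,0,100],[0,0,0,0,0,0,100]]'
python3 case.py w4.png; python3 tray.py wrist 470 690 -350 -120 50 62 w5.png
python3 -c "from h import *;delta(545,185,212,19.5)"
```

```text
time_s: 10.28
tool_pos: [577.2, -236.8, 113.4]
tcp_rot: [-1.114, -2.932, -0.001]
ft_force: [0.6, -0.6, -0.7]
grip_width: 0.798
time_s: 10.95
tool_pos: [631.0, -283.4, 214.1]
tcp_rot: [-1.116, -2.936, -0.001]
ft_force: [-0.4, 0.3, -0.4]
grip_width: 1.001
ztop 37.1047205263093 rect ((580.0335693359375, -237.8015899658203), (52.7327766418457, 25.568103790283203), 48.4135627746582)
desk z -0.6058069163863706
rim 1158 z [53.7 54.9 56. ] rect ((580.7266235351562, -237.08604431152344), (179.61607360839844, 65.99954223632812), 48.41013717651367)
purple [ 610. -200.   55.] 246 other [ 569. -249.   55.]
long 48.41 pct [-89.8 -89.   89.   89.8]
wide 138.41 pct [-33.  -32.9  32.9  33. ]
t 11.05 pos [ 630.7 -282.8  214.4] jaw 48.4 tilt [-0.0004  0.0006] | shift cm [37.46 29.31  0.27] turn z rad 0.505
```

View pics/w5.png

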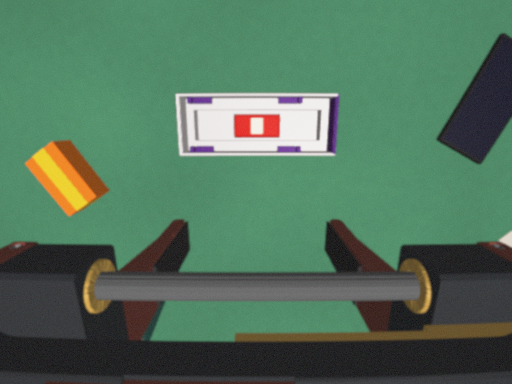

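The case sits in the well with its top at z = 37, patch up and lengthwise. Next I look at the purple tray.

```bash

python3 -m jog '[[1.3,1.1,0,0,0,0,100],[2.7,2.3,0,0,0,0,100],[2.7,2.3,0,0,0,0,100],[2.7,2.3,0,0,0,0,100],[2.7,2.3,0,0,0,0,100],[2.7,2.3,0,0,0,0,100],[2.7,2.3,0,0,0,0,100],[2.7,2.3,0,0,0,0,100]]'
python3 -m jog '[[2.7,2.3,0,0,0,0,100],[2.7,2.3,0,0,0,0,100],[2.7,2.3,0,0,0,0,100],[2.7,2.3,0,0,0,0,100],[2.7,2.3,0,0,0,0,100],[2.7,2.3,0,0,0,0,100],[1.4,1.1,0,0,0,0,100],[0,0,0,0,0,0.085,100]]'
python3 -m jog '[[0,0,0,0,0,0.12,100],[0,0,0,0,0,0.12,100],[0,0,0,0,0,0.1,100],[0,0,0,0,0,0.08,100],[0,0,0,0,0,0,100],[0,0,0,0,0,0,100],[0,0,0,0,0,0,100]]'
python3 tray.py wrist 430 650 150 380 50 62 w6.png
python3 -c "from h import *;delta(535,264,212,19.5)"
```

```text
time_s: 11.72
tool_pos: [593.1, -19.1, 214.6]
tcp_rot: [1.115, 2.936, -0.001]
ft_force: [0.0, 0.4, -0.2]
grip_width: 1.001
time_s: 12.38
tool_pos: [558.8, 213.4, 214.9]
tcp_rot: [-1.226, -2.891, -0.004]
ft_force: [0.1, 0.7, 0.4]
grip_width: 1.0
time_s: 12.97
tool_pos: [561.5, 207.2, 214.4]
tcp_rot: [1.811, 2.567, -0.0]
ft_force: [1.1, 0.8, -0.4]
grip_width: 1.0
rim 1196 z [53.1 54.9 56. ] rect ((537.3137817382812, 262.8397216796875), (67.19326782226562, 179.17625427246094), 19.103775024414062)
purple [526. 295.  55.] 791 other [546. 240.  54.]
long 109.1 pct [-89.6 -88.5  89.1  89.6]
wide -160.9 pct [-33.6 -33.4  33.3  33.6]
t 13.02 pos [561.7 207.1 214.3] jaw 19.6 tilt [ 0.0001 -0.0001] | shift cm [ 6.25 -0.61  0.23] turn z rad 0.001
```

View pics/w6.png

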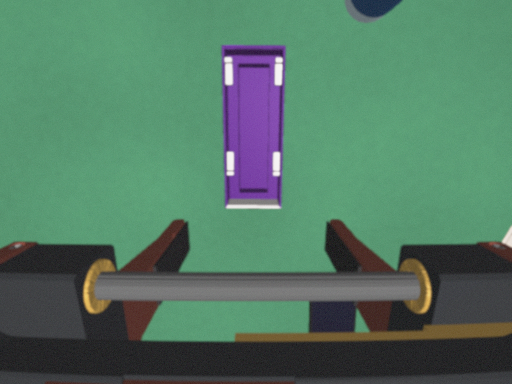

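Grey end near the gripper at (253,203), plain end at (253,50), so its yaw is about -70.9°. I'll position above mid length.

```bash

python3 -m jog '[[1,0,0,0,0,0.009,100],[2,-0.2,0,0,0,0,100],[2,-0.23,0,0,0,0,100],[1.07,0,0,0,0,0,100],[0,0,3,0,0,0,100],[0,0,4,0,0,0,100],[0,0,4,0,0,0,100],[0,0,2.4,0,0,0,100]]' 
python3 -m jog '[[0,0,0,0,0,0,100],[0,0,0,0,0,0,100],[0,0,0,0,0,0,100]]'
python3 -c "from h import *;delta(537.3,262.8,31,19.1)"
```

```text
time_s: 13.68
tool_pos: [536.9, 261.7, 76.5]
tcp_rot: [-1.824, -2.556, 0.005]
ft_force: [0.1, -0.6, -0.2]
grip_width: 0.996
time_s: 13.93
tool_pos: [539.1, 263.9, 81.8]
tcp_rot: [1.825, 2.556, 0.003]
ft_force: [-0.6, 0.1, -0.7]
grip_width: 0.996
t 13.93 pos [539.1 263.9  81.8] jaw 18.9 tilt [0.0016 0.0013] | shift cm [-0.05 -0.22  5.08] turn z rad -0.003
```

```bash

python3 -m jog '[[0,-0.1,1,0,0,0,100],[0,0,1.5,0,0,0,100],[0,0,1.5,0,0,0,100],[0,0,0.8,0,0,0,100],[0,0,0,0,0,0,100],[0,0,0,0,0,0,60],[0,0,0,0,0,0,60],[0,0,0,0,0,0,60]]' 30
python3 -m jog '[[0,0,0,0,0,0,60],[0,0,0,0,0,0,60],[0,0,0,0,0,0,60]]' 30
python3 -c "from h import *;delta(537.3,262.8,31,19.1)"
```

```text
time_s: 14.6
tool_pos: [537.9, 263.2, 33.2]
tcp_rot: [1.826, 2.555, 0.002]
ft_force: [0.5, -0.2, -0.7]
grip_width: 0.813
time_s: 14.85
tool_pos: [537.7, 263.1, 33.1]
tcp_rot: [1.826, 2.555, 0.002]
ft_force: [-0.7, -1.1, 5.5]
grip_width: 0.773
t 14.85 pos [537.7 263.1  33.1] jaw 18.9 tilt [0.0012 0.0004] | shift cm [-0.01 -0.05  0.21] turn z rad -0.003
```

```bash

python3 -m jog '[[0,0,-0.3,0,0,0,60],[0,0,-1,0,0,0,60],[0,0,-2.5,0,0,0,60],[0,0,-4,0,0,0,60],[0,0,-4,0,0,0,60],[0,0,-4,0,0,0,60],[0,0,-2.5,0,0,0,60],[0,0,-1,0,0,0,60]]' 30
python3 -m jog '[[0,0,0,0,0,0,60],[0,0,0,0,0,0,60],[0,0,0,0,0,0,60]]'
cat > held.py <<'E'
from h import *
import sys
im,d,p,T=snap("wrist",sys.argv[1]); P=cloud(d,p,T); Tt=toolT()
L=(P-Tt[:3,3])@Tt[:3,:3]   # tool frame
m0=(L[...,0]>15)&(L[...,0]<120)&(abs(L[...,1])<50)&(L[...,2]>-45)&(L[...,2]<60)
rim=m0&(L[...,2]<-14)
q=L[rim]; print("rim z tool",np.round(np.percentile(q[:,2],[10,50,90]),1),"x max",np.round(np.percentile(q[:,0],[95,98,99.5]),1))
print("rim z near/far",[round(float(np.median(q[(q[:,0]>a)&(q[:,0]<b)][:,2])),1) for a,b in((20,40),(40,60),(60,80),(82,95)) if ((q[:,0]>a)&(q[:,0]<b)).sum()])
for a,b in((20,40),(40,60),(60,80)):
    s=q[(q[:,0]>a)&(q[:,0]<b)][:,1]; print(a,b,"y edges",np.round(np.percentile(s,[1,99]),1))
E
python3 held.py w7.png
python3 -c "from h import *;delta(580.4,-237.1,230,-41.7)"
```

```text
time_s: 15.52
tool_pos: [538.4, 264.0, 230.2]
tcp_rot: [1.824, 2.554, 0.009]
ft_force: [0.3, 0.9, -2.1]
grip_width: 0.77
time_s: 15.77
tool_pos: [536.4, 261.9, 222.9]
tcp_rot: [-1.826, -2.555, 0.005]
ft_force: [0.5, -0.7, -1.2]
grip_width: 0.773
rim z tool [-22.7 -21.2 -15.8] x max [89.3 89.9 90.3]
rim z near/far [-21.7, -17.7, -18.5, -21.9]
20 40 y edges [-33.8  33.5]
40 60 y edges [-33.7  33.3]
60 80 y edges [-33.9  33.2]
t 15.82 pos [536.3 261.9 222.7] jaw 18.9 tilt [-0.0034 -0.0017] | shift cm [-48.64 -12.01  -0.65] turn z rad 1.058
```

View pics/w7.png

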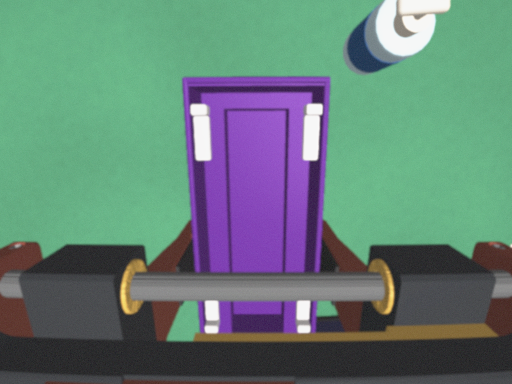

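In hand, the purple tray is centred on the TCP (far end at +90 mm) and level.

```bash

python3 -m jog '[[-1.55,-0.4,0,0,0,0,60],[-3.5,-0.86,0,0,0,0,60],[-3.5,-0.86,0,0,0,0,60],[-3.5,-0.86,0,0,0,0,60],[-3.5,-0.86,0,0,0,0,60],[-3.5,-0.86,0,0,0,0,60],[-3.5,-0.86,0,0,0,0,60],[-3.5,-0.86,0,0,0,0,60]]'
python3 -m jog '[[-3.5,-0.86,0,0,0,0,60],[-3.5,-0.86,0,0,0,0,60],[-3.5,-0.86,0,0,0,0,60],[-3.5,-0.86,0,0,0,0,60],[-3.5,-0.86,0,0,0,0,60],[-3.5,-0.86,0,0,0,0,60],[-1.55,-0.4,0,0,0,0,60],[0,0,0,0,0,0.06,60]]'
python3 -m jog '[[0,0,0,0,0,0.118,60],[0,0,0,0,0,0.118,60],[0,0,0,0,0,0.118,60],[0,0,0,0,0,0.118,60],[0,0,0,0,0,0.118,60],[0,0,0,0,0,0.118,60],[0,0,0,0,0,0.118,60],[0,0,0,0,0,0.118,60]]'
python3 -m jog '[[0,0,0,0,0,0.054,60],[0,0,0,0,0,0,60],[0,0,0,0,0,0,60],[0,0,0,0,0,0,60],[0,0,0,0,0,0,60]]'
python3 -c "from h import *;delta(580.4,-237.1,110,-41.7)"
```

```text
time_s: 16.48
tool_pos: [559.9, -6.3, 223.3]
tcp_rot: [-1.825, -2.554, 0.002]
ft_force: [0.4, -0.3, -0.7]
grip_width: 0.775
time_s: 17.15
tool_pos: [579.7, -241.8, 222.2]
tcp_rot: [-1.908, -2.492, 0.005]
ft_force: [-0.3, -0.2, -0.7]
grip_width: 0.774
time_s: 17.82
tool_pos: [580.7, -235.1, 223.1]
tcp_rot: [-2.832, -1.353, 0.003]
ft_force: [-0.5, 0.4, -1.7]
grip_width: 0.772
time_s: 18.23
tool_pos: [581.2, -235.6, 224.5]
tcp_rot: [-2.865, -1.287, 0.001]
ft_force: [-0.3, 0.5, -1.6]
grip_width: 0.769
t 18.23 pos [ 581.2 -235.6  224.5] jaw -41.6 tilt [-0.0009  0.0004] | shift cm [-0.16  0.05 11.45] turn z rad 0.001
```

```bash

python3 -m jog '[[-0.16,0.05,2,0,0,0,60],[0,0,3.5,0,0,0,60],[0,0,3.5,0,0,0,60],[0,0,2,0,0,0,60],[0,0,1,0,0,0,60],[0,0,0.6,0,0,0,60],[0,0,0,0,0,0,60],[0,0,0,0,0,0,60]]'
python3 -m jog '[[0,0,0,0,0,0,60],[0,0,0,0,0,0,60]]'
python3 held.py w8.png
python3 - <<'E'
from h import *
for i in range(3):
    robot.camera("scene"); delta(580.3,-237.2,83.1,-41.7)
E
```

```text
time_s: 18.9
tool_pos: [581.6, -237.5, 100.3]
tcp_rot: [2.866, 1.285, 0.002]
ft_force: [0.2, -0.2, -1.2]
grip_width: 0.772
time_s: 19.07
tool_pos: [581.6, -237.7, 100.7]
tcp_rot: [2.865, 1.284, 0.003]
ft_force: [0.4, -0.4, -2.4]
grip_width: 0.771
rim z tool [-22.8 -21.3 -15.8] x max [89.5 90.  90.5]
rim z near/far [-21.6, -18.1, -18.4, -22.0]
20 40 y edges [-33.4  33.9]
40 60 y edges [-33.5  33.6]
60 80 y edges [-33.6  33.6]
t 19.17 pos [ 581.3 -237.6  100.3] jaw -41.7 tilt [ 0.0017 -0.0007] | shift cm [-0.04 -0.1   1.72] turn z rad -0.0
t 19.22 pos [ 581.1 -237.5  100.1] jaw -41.7 tilt [ 0.0013 -0.0006] | shift cm [-0.03 -0.09  1.7 ] turn z rad -0.0
t 19.27 pos [ 581.  -237.5   99.8] jaw -41.7 tilt [ 0.0009 -0.0005] | shift cm [-0.03 -0.07  1.67] turn z rad -0.0
```

View pics/w8.png

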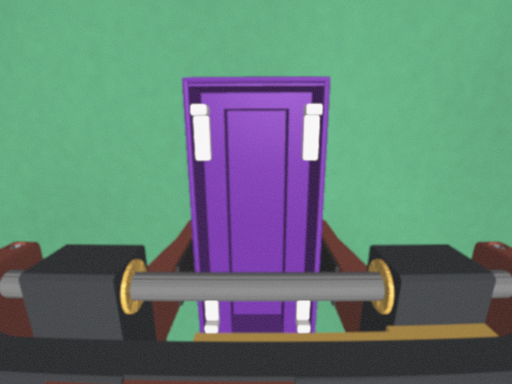

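The purple tray hides the white one completely, and its plain end is over the purple end as wanted. I'm lowering gently.

```bash

python3 -m jog '[[-0.02,-0.05,0.4,0,0,0,60],[0,0,0.3,0,0,0,60],[0,0,0.2,0,0,0,60],[0,0,0,0,0,0,60],[0,0,0,0,0,0,60],[0,0,0,0,0,0,60]]'
python3 -c "from h import *;delta(580.3,-237.2,83.1,-41.7)"
```

```text
time_s: 19.77
tool_pos: [580.2, -237.2, 90.0]
tcp_rot: [-2.867, -1.285, 0.0]
ft_force: [-0.3, 0.7, -2.0]
grip_width: 0.772
t 19.77 pos [ 580.2 -237.2   90. ] jaw -41.7 tilt [-0.0001  0.0001] | shift cm [0.   0.01 0.69] turn z rad -0.0
```

```bash

python3 -m jog '[[0,0,0.2,0,0,0,60],[0,0,0.15,0,0,0,60],[0,0,0.1,0,0,0,60],[0,0,0,0,0,0,60],[0,0,0.1,0,0,0,60],[0,0,0,0,0,0,60],[0,0,0,0,0,0,60]]'
python3 -c "from h import *;delta(580.3,-237.2,83.1,-41.7);print(robot.state()['ft_force'])"
```

```text
time_s: 20.35
tool_pos: [580.2, -237.2, 84.6]
tcp_rot: [-2.867, -1.285, 0.0]
ft_force: [-0.7, -0.2, -1.3]
grip_width: 0.771
t 20.35 pos [ 580.2 -237.2   84.6] jaw -41.7 tilt [-0. -0.] | shift cm [0.   0.01 0.15] turn z rad -0.0
[-0.72741475 -0.22728564 -1.26184994]
```

```bash

python3 -m jog '[[0,0,0.08,0,0,0,60],[0,0,0.05,0,0,0,60],[0,0,0,0,0,0,60],[0,0,0,0,0,0,60]]'
python3 -m jog '[[0,0,0.05,0,0,0,60],[0,0,0,0,0,0,60],[0,0,0,0,0,0,60]]'
python3 -c "from h import *;delta(580.3,-237.2,83.1,-41.7);print(robot.state()['ft_force'],robot.state()['torque'])"
```

```text
time_s: 20.68
tool_pos: [580.2, -237.2, 83.3]
tcp_rot: [-2.867, -1.285, 0.0]
ft_force: [-0.3, 0.2, -1.9]
grip_width: 0.773
time_s: 20.93
tool_pos: [580.3, -237.2, 83.1]
tcp_rot: [2.866, 1.285, 0.0]
ft_force: [-0.8, 0.0, 1.6]
grip_width: 0.766
t 20.93 pos [ 580.3 -237.2   83.1] jaw -41.7 tilt [ 0.0003 -0.0002] | shift cm [ 0. -0.  0.] turn z rad -0.0
[-0.79052038  0.04833296  1.64892881] [ 0.03696159  0.21474705 -0.01052394]
```

Contact came exactly at the expected height, so I'm releasing and lifting straight up.

```bash

python3 -m jog '[[0,0,0,0,0,0,85],[0,0,0,0,0,0,100],[0,0,0,0,0,0,100],[0,0,0,0,0,0,100],[0,0,-1,0,0,0,100],[0,0,-2,0,0,0,100],[0,0,-3,0,0,0,100],[0,0,-4,0,0,0,100]]'
python3 -m jog '[[0,0,-4,0,0,0,100],[-2,0,-2,0,0,0,100],[-3,0,0,0,0,0,100],[-3,0,0,0,0,0,100],[-1,0,0,0,0,0,100],[0,0,0,0,0,0,100],[0,0,0,0,0,0,100],[0,0,0,0,0,0,100]]'
python3 tray.py wrist 470 690 -350 -120 98 112 w9.png
python3 - <<'E'
from h import *
im,d,p,T=snap("scene","s9.png"); cv2.imwrite("pics/s9c.png",cv2.resize(im[80:290,120:400,::-1],None,fx=2.8,fy=2.8,interpolation=2))
delta(580,-237,200,-42)
for t in ["tumbler","sanitiser","carton","phone"]:
    im,d,p,T=snap("top"); 
    m,cf,bb=mask("top",t); print(t,bb,round(cf,2))
E
```

```text
time_s: 21.6
tool_pos: [578.7, -236.6, 182.2]
tcp_rot: [-2.864, -1.284, 0.005]
ft_force: [0.3, -0.2, -0.5]
grip_width: 1.0
time_s: 22.27
tool_pos: [521.5, -302.7, 243.0]
tcp_rot: [-2.865, -1.288, -0.002]
ft_force: [0.1, 0.8, 0.2]
grip_width: 1.0
rim 2215 z [ 99.  104.3 105.8] rect ((580.5087280273438, -237.50021362304688), (178.7080535888672, 67.30490112304688), 48.389530181884766)
purple [ 601. -213.  104.] 1086 other [ 580. -240.  102.]
long 48.39 pct [-89.4 -88.9  88.6  89.4]
wide 138.39 pct [-33.7 -33.4  33.3  33.7]
t 22.37 pos [ 521.5 -302.6  242.8] jaw -41.6 tilt [0.0003 0.0009] | shift cm [8.78 0.03 4.28] turn z rad 0.008
tumbler None 0
sanitiser None 0
carton [296.7, 197.3, 336.9, 230.2] 0.42
phone [224.1, 148.0, 267.4, 179.6] 0.87
```

View pics/w9.png

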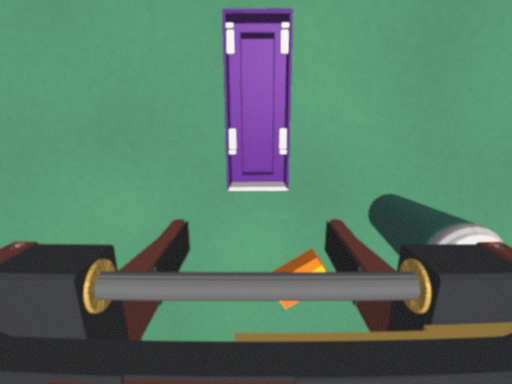

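View pics/s9c.png

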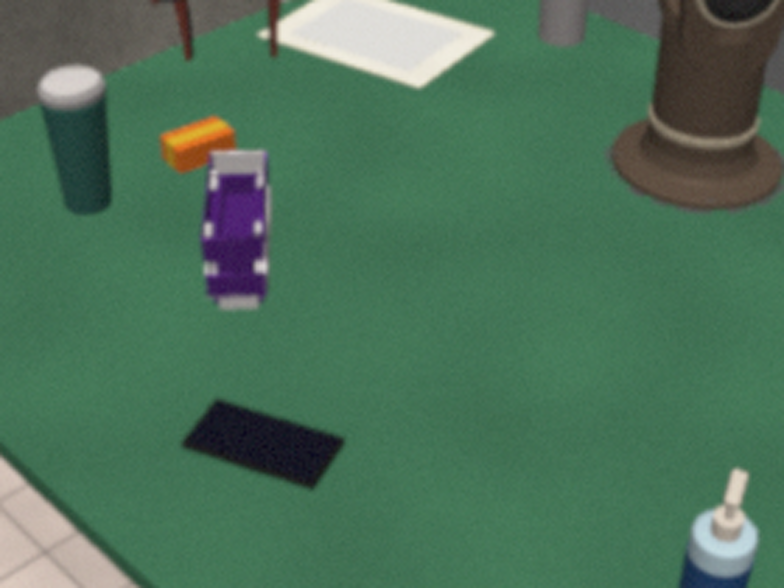

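Seen from the wrist camera, the purple tray stands at (580.5,-237.5) with its rim at about 106 mm. Its grey end is nearest, over the white tray's plain end, and the bystanders are unmoved. I'll check it is level, then hand in.

```bash
python3 - <<'E'
from h import *
im,d,p,T=snap("wrist"); P=cloud(d,p,T); q=P[np.isfinite(P[...,2])]
a=np.radians(48.35); c=q[:,:2]-[580.4,-237.3]; s=c@[np.cos(a),np.sin(a)]; w=c@[-np.sin(a),np.cos(a)]
for n,m in (("+end",(s>84)&(s<90)&(abs(w)<33)),("-end",(s<-84)&(s>-90)&(abs(w)<33)),("+side",(w>30)&(w<34)&(abs(s)<85)),("-side",(w<-30)&(w>-34)&(abs(s)<85))):
    z=q[m&(q[:,2]>95)&(q[:,2]<115)][:,2]; print(n,len(z),np.round(np.percentile(z,[50,80,90]),1))
robot.close_job()
E
```

```text
+end 526 [104.6 105.5 105.9]
-end 298 [104.6 105.5 105.9]
+side 664 [104.7 105.6 105.9]
-side 686 [104.7 105.5 105.9]
the job is handed in; nothing more can be done
```

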